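# Dispense one instrument foot and nudge it onto the blue patch

### The job

Press the red plunger of the foot dispenser all the way down once and let it come back up, so that a single brass foot is ejected. Then nudge that foot sideways along the deck with the fingertips until it lies flat and wholly on the blue patch. Do not lift any foot, let no second foot come out, and leave everything else on the bench undisturbed.

Things in the scene. Friction and masses are not known exactly. Their poses are not given: they have to be found in the camera images.
- dispenser: Foot dispenser fixed to the bench. Origin on the bench under the magazine's axis, +x out of the outlet, z up. Aluminium deck, top 8 mm above the bench, x -30 to +95 mm, y -105 to +105 mm, then a step down to the bench. Behind the magazine a blue housing, x -99 to -27 mm, y -31 to +31 mm, top 50 mm above the bench, carries the red plunger at x -66 mm.
- magazine_top (a point): Centre of the open top of the clear square magazine, 48 mm above the bench on the dispenser's origin axis; 38 x 39 mm outside. It holds a stack of four feet. Its front face, at dispenser x +19 mm, has a slot through which only the lowest foot can leave.
- plunger (a joint): Travel of the red plunger, m: 0 up, 0.024 fully down. It goes straight down against a spring, about 3 N at first and 7.5 N at the bottom, then a hard stop, and springs back up when released. It drives a flat blade under the magazine, 1.9 mm per mm, that slides the lowest foot out; the foot is clear from about 0.020 on. Each full press ejects one foot.
- plunger_top (a point): Centre of the top face of the red plunger button, 36 mm in diameter; 90 mm above the bench when up, moves down as it is pressed.
- outlet (a point): Point on the deck's top face, dispenser x +44 mm, y 0: about where the centre of the foot lies after a full press. It stays there when the blade draws back.
- foot_0: The lowest foot in the magazine, the one that comes out: a brass disc 28 mm in diameter, 8 mm thick, about 30 g, with a small black rubber dot on top. Origin at the centre of its underside, z up. It slides on the deck.
- foot_1: Second foot of the stack, same make; drops to the lowest place when the plunger comes back up. Must stay in the magazine.
- foot_2: Third foot of the stack; must stay in the magazine.
- foot_3: Top foot of the stack; must stay in the magazine.
- blue_patch: Blue square, 56 x 56 mm, flush with the deck's top face (a flat marking, nothing to bump into), to one side of the outlet: its centre lies at dispenser x +44 mm and y +68 or -68 mm, changing between runs. Origin at its centre at deck height, axes along the dispenser's.
- yellow_patch: Yellow square of the same size on the other side of the outlet; not used.
- standoff: Small brass peg, 12 mm across, 28 mm tall, standing on the deck behind the outlet area at about dispenser x -15 mm, y +85 mm. Loose; leave it alone.
- screwdriver: Screwdriver, 170 mm, lying on the bench. Loose; leave it alone.
- flux_jar: Amber jar, 44 mm in diameter, 55 mm tall, on the bench. Loose; leave it alone.
- solder_spool: Metal spool, 52 mm in diameter, 44 mm tall, on the bench. Loose; leave it alone.
- tape_roll: Yellow tape roll, 84 mm in diameter, 19 mm tall, on the bench. Loose; leave it alone.
- mug: White mug, 76 mm in diameter, 90 mm tall, on the bench. Loose; leave it alone.
- parts_tray: Black open parts tray, 110 x 80 x 35 mm, on the bench. Loose; leave it alone.

How it is judged:
On the way, in this order (a step that is already met when the one before it is completed fails the run):
1. the plunger is pressed down (0.020 m or more) (value of joint plunger above 0.02 m), for 0.05 s.
2. the plunger is back up with the foot out of the magazine on the deck (value of joint plunger below 0.004 m and horizontal distance between foot_0 and dispenser above 0.033 m and height (world z) of foot_0 below 0.0105 m), for 0.1 s.
At the end, for the whole second after the job is handed in: The ejected foot lies flat on the deck and at rest (slower than 10 mm/s), wholly on the blue patch (centre within 14.5 mm of the patch's centre along each of its axes, tilt under 0.1 rad); the plunger is back up (within 4 mm) and the other three feet are still in the magazine (x of foot_0 in the frame of blue_patch between -0.0145 and 0.0145 m and y of foot_0 in the frame of blue_patch between -0.0145 and 0.0145 m and height (world z) of foot_0 between 0.006 and 0.0105 m and angle between foot_0's own z axis and vertical below 0.1 rad and linear speed of foot_0 below 0.01 m/s and value of joint plunger below 0.004 m and horizontal distance between each of foot_1, foot_2, foot_3 and dispenser below 0.008 m); the robot touches nothing.
It fails at once if a foot is lifted (more than 12 mm above where it started) (height (world z) of foot_0 above 0.02 m or height (world z) of foot_1 above 0.028 m or height (world z) of foot_2 above 0.036 m or height (world z) of foot_3 above 0.044 m).
It fails at once if a second foot comes out of the magazine (horizontal distance between any of foot_1, foot_2, foot_3 and dispenser above 0.012 m).
It fails at once if a bystander is moved more than 15 mm (distance of any of standoff, screwdriver, flux_jar, solder_spool, tape_roll, mug, parts_tray from where it was at the start of the episode above 0.015 m).
It also fails if it takes over 40 s, if anything falls off the work surface, if the arm or the gripper's body presses on something with over 40 N, if the wrist force passes 120 N, or if a joint passes its speed limit or range.

### The arm

A 7-joint arm with a two-finger parallel gripper is mounted at the origin on the work surface. World frame = base frame: x ahead of the robot, y to its left, z up, the work surface at z = 0. Lengths are in m, angles in rad, forces in N, time in s.
With the tool pointing down it reaches from about 0.425 to 0.925 m from the base axis. Payload 6.8 kg.
Tool frame: the origin (TCP) lies on the centre line of the jaws, within the pads' length; the fingertips stand 8 mm ahead of it and the grasp point (between the pads) lies 11 mm behind it (r.finger_overhang is the distance from the TCP to the fingertips, in m); x points along the fingers, z is the direction in which the jaws open and shut, and the axes are right-handed (so a half turn about x gives the same grasp; the last joint's range is limited). The gripper opens to 85 mm and grips with 20 to 120 N. Pads are 22 mm wide; open, the fingers measure 114 mm over their backs; the gripper's body (76 mm by 85 mm) begins 54 mm behind the grasp point. The pads swing forward as they close: fully open they stand 13 mm farther back than shut.
Start: joints at [-1.299, 0.477, 0.022, 1.555, -0.011, 1.109, -0.083], TCP at [0.25, 0.627, 0.239] pointing down, gripper open.
Joint ranges: [-2.96, 2.96], [-0.34, 2.1], [-1.41, 1.46], [0.24, 2.44], [-1.37, 4.51], [0.17, 1.92], [-2.96, 2.96]. Speed limits (rad/s): [2.39, 2.39, 3.14, 3.14, 3.14, 3.14, 3.14].

### API

Orientations are given as a rotation vector (axis times angle).
In Python, from bench import r gives the robot as it stands. The module is installed in compiled form; this text tells all that it offers.
- The arm moves only by the tool play_rows, never from a script. Its argument "plan" is a list of rows, each a list of 5 numbers: the opening, from -1 (shut) to 1 (fully open), then the shift along the world's x, y, z in m, then the turn about the world's z in rad. A call has 1 to 10 rows; each row is the pose to reach, as a shift and turn from the pose commanded when the call began; what a row does not reach only later rows make up. A row lasts 1/10 s, in which the tool goes at most 50 mm and 8.59 degrees, less where a joint would pass 70% of its speed; a pose out of reach is approached as far as the arm can. A call with a gripper value outside its range is refused whole. The fingers move at their own pace and stop on an object; "force" is the grip in N (left out, the last holds). Time passes only in rows, so rows that repeat a pose let the fingers close. It gives the time, the measured TCP pose, the force and the opening at its end, in the units of the state.
- r.get_obs(): the state, without advancing time (a new reading comes with each control period).
- r.grab_frame(name): name is "side" or "top" or "wrist"; returns a dict with "pixels" (420x560x3 uint8, blue, green, red), "z_map" (420x560 float32, m along the optical axis (not along the pixel's ray), 0 where there is no reading), "vfov" (degrees; the focal length in pixels is half the picture's height over the tangent of half this angle, whatever the lens; pixels are square), "cx", "cy" (the principal point, pixels), "R" (3x3) and "t" (3): a world point X has camera coordinates R X + t; the wrist camera has in their place "tool_from_camera" (4x4, takes a point from camera to tool coordinates, whose origin is the TCP and whose axes are the tool frame's). Camera axes: x right, y down, z forward; pixel columns grow to the right and rows downward; lengths in m; the calibration is good to about 2 mm. The wrist camera is an equidistant fisheye: a pixel r from the principal point sees the ray r / f radians off the axis. A picture is of the moment at which its call begins: read the wrist's pose just before it.
- r.hand_in(): hands the job in, once; it reports no verdict.
Trained networks look in a picture, given as the dict that the camera call returned (one of the last four; its "shot" number tells which), for a name from the list of things; names that differ only in an ending like _2 or _b are one class to them, and where a whole thing is asked for, a point or a joint stands for the part that bears it (a point fixed in the world has none). Each returns a list of dicts, best first, with "conf" (0 to 1); they miss things now and then, are a little off and sometimes report something else, mostly with a low value. They report only what shows in the picture. A call takes as long as a camera call.
- r.outline_of(picture, label): "mask" (420x560 bool, what is visible of it) and "bbox" ([left, top, right, bottom] as shares, 0 to 1, of the picture: columns of its width, rows of its height, round what is visible of it).
- r.pinpoint(picture, label): "position" ([column, row] as shares, 0 to 1, of the picture: columns of its width, rows of its height: a listed point, or the origin of a listed thing).
The state is a dict: "clock": time; "joints": joint angles; "qvel": joint speeds; "tau": joint torques, N m; "tcp_pos": TCP position; "orientation": TCP orientation; "contact_force": force on the tool from outside, world axes, zero at the start; "moment": the same for the moment, N m; "grip_width": finger opening in m.
Only numpy, scipy, OpenCV 4.12 (cv2) and the standard library are available. Lean on these libraries where they do the work, as an engineer would, in place of code of your own. Each camera call takes 0.05 s, during which the arm holds its last target.

## Working session

There is one attempt and no reset: what is moved stays moved. The work goes in short steps, Python scripts to look and compute and a tool call to move; the robot and the scene stay as the last step left them, time stands still between calls to the robot, and variables do not carry over. Pictures are saved under pics/ and viewed, and the job is handed in when it is done.

Besides the shell and the picture viewer there is one more tool, called after "Emit:" as name(argument=value, ...) on one line, values as JSON. play_rows: Moves the arm, as the interface text tells. Its arguments: {"type":"object","properties":{"plan":{"type":"array","items":{"type":"array","items":{"type":"number"}}},"force":{"type":"number"}},"required":["plan"]}

```bash
mkdir -p pics
cat > h.py <<'E'
import numpy as np, cv2
from bench import r
def proj_back(f,u,v,z):
    h=f["pixels"].shape[0]; F=h/2/np.tan(np.radians(f["vfov"])/2)
    c=np.array([(u-f["cx"])/F*z,(v-f["cy"])/F*z,z]); R=np.array(f["R"]);t=np.array(f["t"])
    return R.T@(c-t)
def at_height(f,u,v,Z):
    a=proj_back(f,u,v,0.0);b=proj_back(f,u,v,1.0)
    s=(Z-a[2])/(b[2]-a[2]); return a+s*(b-a)
E
python3 - <<'E'
from h import *
o=r.get_obs(); print({k:np.round(v,3) for k,v in o.items()})
for n in ["top","side"]:
    f=r.grab_frame(n); cv2.imwrite(f"pics/{n}0.png",f["pixels"]); 
    print(n,f["vfov"],f["cx"],f["cy"],np.round(f["R"],3).tolist(),np.round(f["t"],3))
    for l in ["plunger_top","magazine_top","outlet","blue_patch","yellow_patch","standoff"]:
        p=r.pinpoint(f,l)
        for q in p[:2]:
            u,v=q["position"][0]*560,q["position"][1]*420
            Z={"plunger_top":.09,"magazine_top":.048,"standoff":.008}.get(l,.008)
            z=f["z_map"][min(int(v),419),min(int(u),559)]
            print(l,round(q["conf"],2),round(u,1),round(v,1),at_height(f,u,v,Z).round(4),proj_back(f,u,v,z).round(4))
E
```

```text
{'clock': np.float64(0.0), 'joints': array([-1.299,  0.478,  0.022,  1.556, -0.011,  1.109, -0.083]), 'qvel': array([ 0.002, -0.   ,  0.002,  0.002,  0.001, -0.001,  0.001]), 'tau': array([-2.0000e-03, -5.9644e+01,  1.6070e+00, -2.8120e+01,  1.2000e-02,
        9.0000e-03,  0.0000e+00]), 'tcp_pos': array([0.25 , 0.626, 0.238]), 'orientation': array([-0.926,  1.367,  0.924]), 'contact_force': array([0.411, 0.212, 0.732]), 'moment': array([-0.066,  0.08 ,  0.019]), 'grip_width': np.float64(0.085)}
top 46.75325821567983 291.1409400890024 203.25844389781096 [[-0.03, -1.0, 0.008], [-0.995, 0.029, -0.092], [0.092, -0.01, -0.996]] [0.04  0.534 1.191]
plunger_top 0.76 320.9 219.8 [ 0.4876 -0.0443  0.09  ] [ 0.4875 -0.0443  0.0907]
magazine_top 0.79 307.2 194.9 [ 0.5522 -0.0159  0.048 ] [ 0.5566 -0.0177  0.0068]
magazine_top 0.17 311.4 200.1 [ 0.539  -0.0258  0.048 ] [ 0.5397 -0.0262  0.0406]
outlet 0.76 306.2 183.6 [ 0.5855 -0.016   0.008 ] [ 0.5856 -0.0161  0.0069]
blue_patch 0.66 332.0 173.7 [ 0.609  -0.0827  0.008 ] [ 0.6091 -0.0828  0.0069]
yellow_patch 0.77 278.4 191.7 [0.5668 0.0554 0.
[... 261 characters left out ...]
001], [-0.035, -0.586, -0.809], [0.046, 0.808, -0.587]] [-0.53   0.088  1.212]
plunger_top 0.44 253.5 217.9 [ 0.4772 -0.0461  0.09  ] [ 0.4772 -0.0429  0.0876]
magazine_top 0.74 284.3 228.3 [ 0.5451 -0.0333  0.048 ] [ 0.5458 -0.0231  0.0399]
outlet 0.94 298.9 238.3 [ 0.5797 -0.0217  0.008 ] [ 0.5793 -0.0247  0.0105]
blue_patch 0.84 313.8 253.0 [ 0.6081 -0.0747  0.008 ] [ 0.6078 -0.0765  0.0096]
blue_patch 0.22 286.9 242.5 [ 0.5511 -0.0351  0.008 ] [ 0.5503 -0.0448  0.0162]
yellow_patch 0.65 293.1 217.3 [0.573  0.0585 0.008 ] [0.5729 0.0582 0.0082]
yellow_patch 0.3 232.3 168.7 [0.4238 0.2891 0.008 ] [0.4244 0.2737 0.0175]
standoff 0.49 267.7 219.4 [0.5112 0.0538 0.008 ] [0.5111 0.05   0.0109]
```

Run:
```python
import cv2
for n in ["top","side"]:
    a=cv2.imread(f"pics/{n}0.png"); 
    b=a[130:280,200:400]; cv2.imwrite(f"pics/{n}0z.png",cv2.resize(b,None,fx=4,fy=4,interpolation=cv2.INTER_CUBIC))
```

```text
(no output)
```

View pics/top0.png

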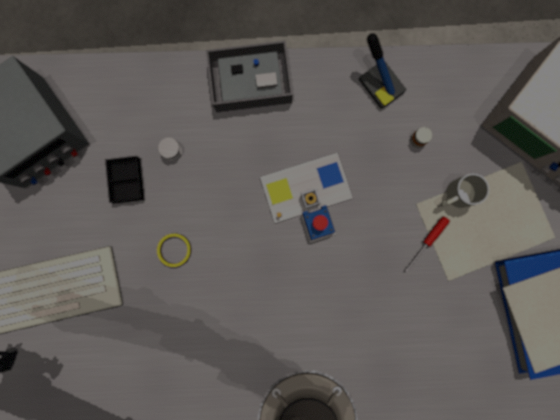

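View pics/side0.png

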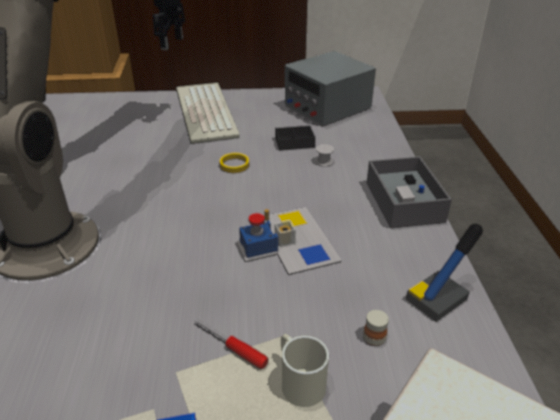

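```bash
sleep 0.1
```

```text
(no output)
```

View pics/top0z.png

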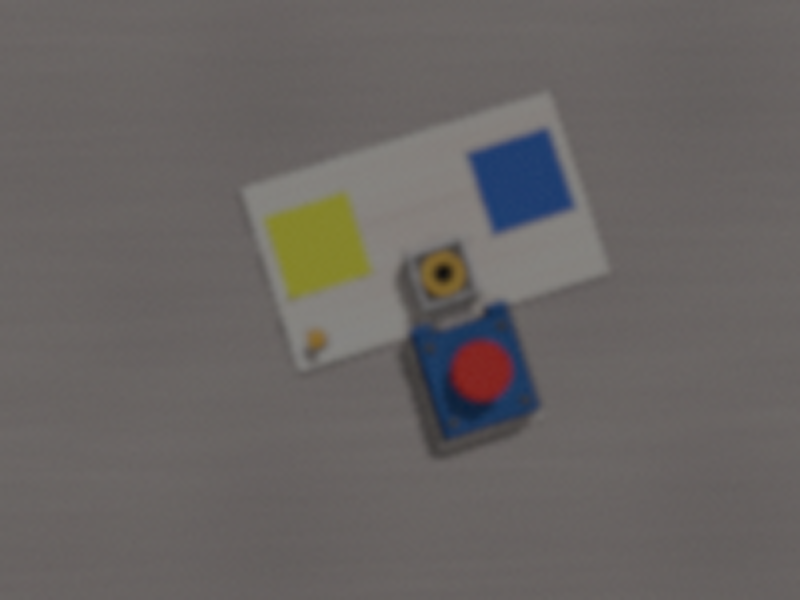

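View pics/side0z.png

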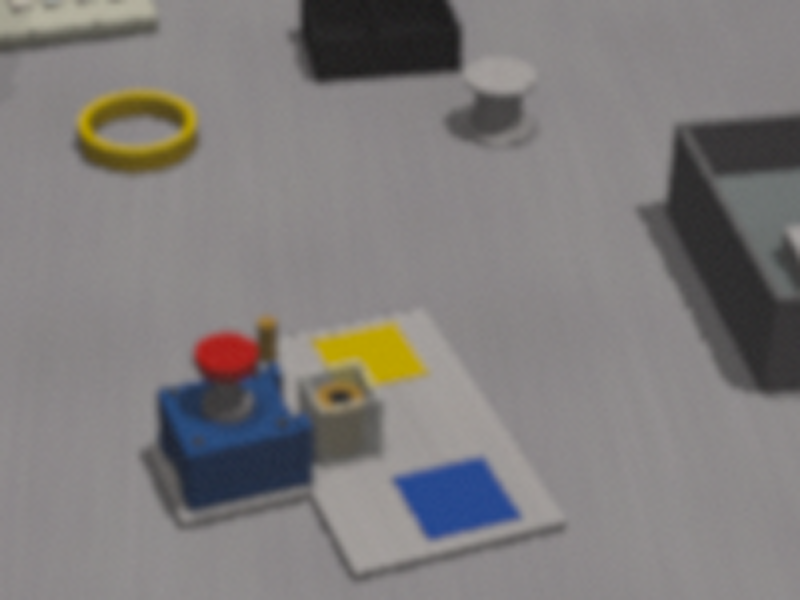

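The top view shows the deck with the yellow patch near px (280,191), the blue patch near (330,175), the magazine at (311,199) and the red plunger at (320,222). The blue patch is on the dispenser's -y side. Next I'll segment by colour to get the dispenser pose more exactly.

Run:
```python
from h import *
from scipy import ndimage as nd
for n in ["top","side"]:
    f=r.grab_frame(n); hsv=cv2.cvtColor(f["pixels"],cv2.COLOR_BGR2HSV)
    x0,x1,y0,y1=(240,370,140,260)
    W={}
    for c,lo,hi,Z in [("blue",(105,120,60),(128,255,255),.008),("yellow",(22,140,80),(35,255,255),.008),("red",(0,170,90),(6,255,255),.09)]:
        m=cv2.inRange(hsv,lo,hi); k=np.zeros_like(m);k[y0:y1+20,x0:x1]=m[y0:y1+20,x0:x1]
        if c=="red": k|=0
        L,N=nd.label(k)
        for i in range(1,N+1):
            v,u=np.nonzero(L==i)
            if len(u)<60: continue
            p=at_height(f,u.mean(),v.mean(),Z); print(n,c,len(u),u.mean().round(1),v.mean().round(1),p.round(4), np.median(f["z_map"][v,u]), proj_back(f,u.mean(),v.mean(),np.median(f["z_map"][v,u])).round(4))
    # deck white region corners
```

```text
top blue 391 329.8 174.7 [ 0.6065 -0.0769  0.008 ] 1.2398727 [ 0.6065 -0.0769  0.0076]
top blue 373 317.3 223.0 [ 0.4843 -0.0407  0.008 ] 1.1869888 [ 0.4823 -0.0382  0.0489]
top yellow 383 279.0 190.9 [0.5689 0.0536 0.008 ] 1.2355129 [0.569  0.0537 0.0072]
top red 125 319.7 222.3 [ 0.4817 -0.0413  0.09  ] 1.1471263 [ 0.4818 -0.0414  0.0889]
side blue 418 256.9 236.3 [ 0.4837 -0.0088  0.008 ] 1.156835 [ 0.4833 -0.0601  0.0499]
side blue 356 313.6 254.2 [ 0.6073 -0.0785  0.008 ] 1.1712072 [ 0.6072 -0.0793  0.0087]
side yellow 94 243.9 161.8 [0.456  0.3241 0.008 ] 1.4738703 [0.4562 0.3097 0.0167]
side yellow 235 293.0 217.8 [0.5727 0.0566 0.008 ] 1.2793566 [0.5726 0.0562 0.0083]
side red 119 256.4 218.5 [ 0.4834 -0.0486  0.09  ] 1.1426826 [ 0.4834 -0.0485  0.0899]
```

Run:
```python
from h import *
from scipy.spatial.transform import Rotation as Ro
o=r.get_obs(); print(o["clock"],o["tcp_pos"],r.finger_overhang)
M=Ro.from_rotvec(o["orientation"]).as_matrix(); print(M.round(3)); print("jaw yaw deg",np.degrees(np.arctan2(M[1,2],M[0,2])))
f=r.grab_frame("wrist"); print(np.round(f["tool_from_camera"],3));
```

```text
0.8 [0.25022456 0.62692529 0.23933449] 0.008
[[-0.    -0.929  0.371]
 [ 0.     0.371  0.929]
 [-1.     0.     0.   ]]
jaw yaw deg 68.24055128874397
[[ 0.    -0.327  0.945 -0.133]
 [ 0.    -0.945 -0.327  0.084]
 [ 1.     0.    -0.    -0.001]
 [ 0.     0.     0.     1.   ]]
```

Emit:
play_rows(plan=[[-1, 0.03, -0.04, 0, -0.1], [-1, 0.06, -0.08, 0, -0.2], [-1, 0.085, -0.12, 0, -0.3], [-1, 0.11, -0.16, 0, -0.4], [-1, 0.13, -0.2, 0, -0.5], [-1, 0.15, -0.24, 0, -0.6], [-1, 0.17, -0.28, 0, -0.7], [-1, 0.19, -0.32, 0, -0.8], [-1, 0.2, -0.36, 0, -0.9], [-1, 0.21, -0.4, 0, -0.917]], force=40)

```text
clock: 1.85
tcp_pos: [0.4608, 0.2252, 0.2396]
orientation: [-0.212, 1.56, 0.213]
contact_force: [0.5, -0.2, -0.2]
grip_width: -0.0001
```

Emit:
play_rows(plan=[[-1, 0.003, -0.045, 0, 0], [-1, 0.006, -0.09, 0, 0], [-1, 0.01, -0.135, 0, 0], [-1, 0.014, -0.18, -0.02, 0], [-1, 0.018, -0.225, -0.05, 0], [-1, 0.022, -0.268, -0.08, 0], [-1, 0.022, -0.268, -0.1, 0], [-1, 0.022, -0.268, -0.1, 0]])

```text
clock: 2.65
tcp_pos: [0.4801, -0.0429, 0.1371]
orientation: [-0.213, 1.566, 0.212]
contact_force: [-0.3, -0.1, 0.5]
grip_width: 0.0003
```

Run:
```python
from h import *
o=r.get_obs(); print(o["clock"],o["tcp_pos"],o["contact_force"])
for n in ["wrist","side","top"]:
    f=r.grab_frame(n); a=f["pixels"]
    if n!="wrist": a=cv2.resize(a[130:280,200:400],None,fx=4,fy=4,interpolation=cv2.INTER_CUBIC)
    cv2.imwrite(f"pics/{n}1.png",a)
```

```text
2.65 [ 0.48012542 -0.04285475  0.1371192 ] [-0.32652238 -0.07594754  0.51350417]
```

View pics/wrist1.png

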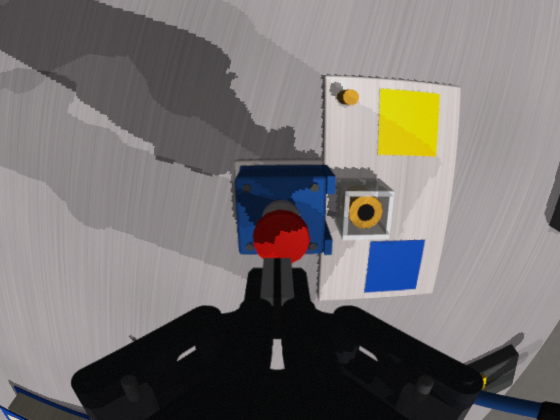

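View pics/side1.png

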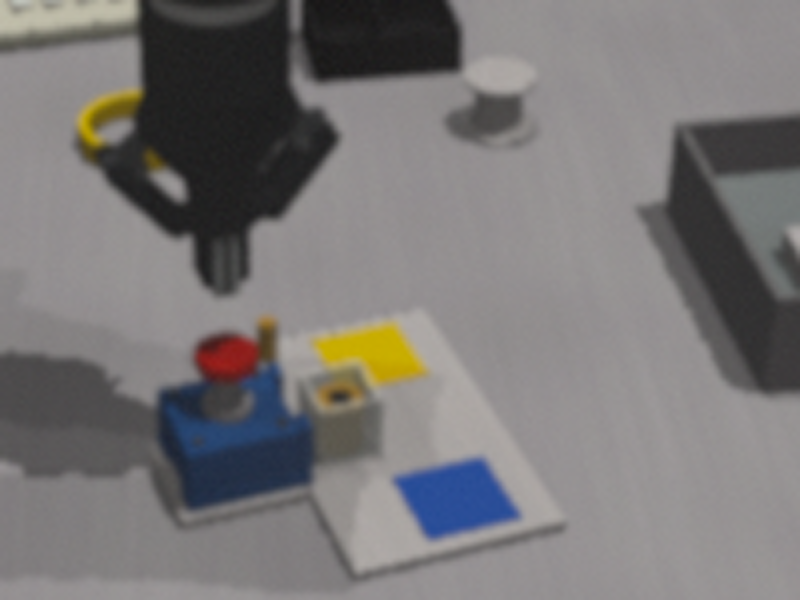

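The wrist view looks along the tool: plunger at px (281,236), magazine (367,212), blue patch (395,265), yellow (408,122). The side view shows the shut fingers above the plunger. I'll cross-check positions with the wrist camera.

```bash
cat >> h.py <<'E'
from scipy.spatial.transform import Rotation as Ro
def wrist_at(f,o,u,v,Z):
    F=210/np.tan(np.radians(f["vfov"])/2); d=np.array([u-f["cx"],v-f["cy"]]); rr=np.hypot(*d); th=rr/F
    ray=np.array([*(d/rr*np.sin(th)),np.cos(th)]); T=np.array(f["tool_from_camera"]); R=Ro.from_rotvec(o["orientation"]).as_matrix()
    c=R@T[:3,3]+o["tcp_pos"]; w=R@T[:3,:3]@ray
    return c+w*(Z-c[2])/w[2]
def blobs(f,box,specs,minn=60):
    from scipy import ndimage as nd
    hsv=cv2.cvtColor(f["pixels"],cv2.COLOR_BGR2HSV); out=[]
    x0,x1,y0,y1=box
    for c,lo,hi,Z in specs:
        m=cv2.inRange(hsv,lo,hi); k=np.zeros_like(m);k[y0:y1,x0:x1]=m[y0:y1,x0:x1]
        L,N=nd.label(k)
        for i in range(1,N+1):
            v,u=np.nonzero(L==i)
            if len(u)>=minn: out.append((c,len(u),u.mean(),v.mean(),Z))
    return out
SP=[("blue",(105,120,60),(128,255,255),.008),("yellow",(22,140,60),(35,255,255),.008),("red",(0,170,60),(6,255,255),.09)]
E
python3 - <<'E'
from h import *
o=r.get_obs(); f=r.grab_frame("wrist"); print(f["vfov"],f["cx"],f["cy"])
for c,n,u,v,Z in blobs(f,(200,500,50,320),SP): print(c,n,round(u),round(v),wrist_at(f,o,u,v,Z).round(4))
E
```

```text
65.70646984690485 276.7962966684882 207.54261166715705
blue 3532 283 207 [ 0.4909 -0.046   0.008 ]
blue 2563 387 265 [ 0.6056 -0.0761  0.008 ]
yellow 3774 402 125 [0.5678 0.0526 0.008 ]
red 1992 275 237 [ 0.482  -0.0399  0.09  ]
```

Emit:
play_rows(plan=[[-1, 0.001, 0.001, -0.02, 0], [-1, 0.001, 0.001, -0.036, 0], [-1, 0.001, 0.001, -0.042, 0], [-1, 0.001, 0.001, -0.048, 0], [-1, 0.001, 0.001, -0.053, 0], [-1, 0.001, 0.001, -0.057, 0], [-1, 0.001, 0.001, -0.06, 0], [-1, 0.001, 0.001, -0.062, 0], [-1, 0.001, 0.001, -0.063, 0], [-1, 0.001, 0.001, -0.063, 0]])

```text
clock: 3.85
tcp_pos: [0.4836, -0.0386, 0.0775]
orientation: [-0.215, 1.559, 0.218]
contact_force: [-3.3, 4.0, 6.4]
grip_width: -0.0003
```

Emit:
play_rows(plan=[[-1, 0, 0, -0.002, 0], [-1, 0, 0, -0.004, 0], [-1, 0, 0, -0.005, 0], [-1, 0, 0, -0.005, 0]])

```text
clock: 4.25
tcp_pos: [0.4837, -0.0386, 0.0739]
orientation: [-0.214, 1.559, 0.218]
contact_force: [-9.3, 3.7, 27.0]
grip_width: -0.0001
```

Emit:
play_rows(plan=[[-1, 0, 0, 0.005, 0], [-1, 0, 0, 0.012, 0], [-1, 0, 0, 0.02, 0], [-1, 0, 0, 0.03, 0], [-1, 0, 0, 0.045, 0], [-1, 0, 0, 0.07, 0], [-1, 0, 0, 0.09, 0], [-1, 0, 0, 0.09, 0]])

```text
clock: 5.05
tcp_pos: [0.4853, -0.0405, 0.1642]
orientation: [-0.215, 1.554, 0.214]
contact_force: [-0.0, -0.2, -0.2]
grip_width: -0.0001
```

Run:
```python
from h import *
o=r.get_obs(); print(o["clock"],o["tcp_pos"],o["contact_force"])
f=r.grab_frame("wrist"); cv2.imwrite("pics/wrist2.png",f["pixels"])
for c,n,u,v,Z in blobs(f,(150,500,50,320),SP): print(c,n,round(u),round(v),wrist_at(f,o,u,v,Z).round(4))
for q in r.outline_of(f,"foot_0")[:4]:
    v,u=np.nonzero(q["mask"]); print("foot",q["conf"],len(u),u.mean(),v.mean(),wrist_at(f,o,u.mean(),v.mean(),.015).round(4))
```

```text
5.05 [ 0.48530245 -0.04054034  0.16416555] [-0.03529893 -0.24688843 -0.20060195]
blue 3223 278 196 [ 0.4891 -0.0455  0.008 ]
blue 2332 378 253 [ 0.6058 -0.0764  0.008 ]
yellow 3287 390 121 [0.5681 0.0526 0.008 ]
red 1808 272 223 [ 0.4824 -0.0412  0.09  ]
foot 0.66 647 388.02936630602784 192.2148377125193 [ 0.5873 -0.0113  0.015 ]
foot 0.59 659 348.05311077389985 199.4855842185129 [ 0.5518 -0.0288  0.015 ]
foot 0.35 2073 271.17896767969125 222.5185721177038 [ 0.4892 -0.0699  0.015 ]
```

View pics/wrist2.png

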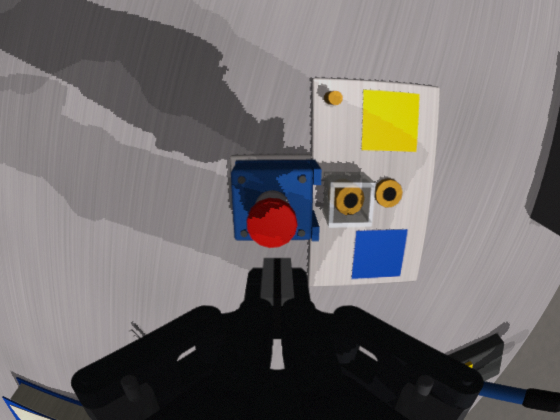

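The wrist view shows exactly one foot out, at px (388,192), i.e. (0.587, -0.011). The rest of the stack is still in the magazine and the plunger is up. I'll push with the jaw axis along dispenser y, so the finger linkages stay clear of the magazine.

Run:
```python
from h import *
o=r.get_obs(); print(o["clock"],o["joints"].round(3),o["tcp_pos"].round(4))
```

```text
5.15 [-0.471  0.285  0.504  2.103 -0.192  0.795  0.425] [ 0.4836 -0.0402  0.1617]
```

Emit:
play_rows(plan=[[-1, 0.01, 0.01, 0, -0.149], [-1, 0.02, 0.02, 0, -0.298], [-1, 0.035, 0.03, 0, -0.447], [-1, 0.05, 0.04, 0, -0.596], [-1, 0.06, 0.05, 0, -0.745], [-1, 0.07, 0.06, 0, -0.894], [-1, 0.08, 0.068, 0, -1.043], [-1, 0.093, 0.068, 0, -1.192], [-1, 0.093, 0.068, 0, -1.341], [-1, 0.093, 0.068, 0, -1.49]])

```text
clock: 6.15
tcp_pos: [0.5759, 0.0277, 0.16]
orientation: [0.947, 1.355, -0.95]
contact_force: [0.0, -0.2, -0.7]
grip_width: -0.0001
```

Emit:
play_rows(plan=[[-1, 0, 0, 0, -0.08], [-1, 0, 0, -0.04, -0.08], [-1, 0, 0, -0.08, -0.08], [-1, 0, 0, -0.1, -0.08], [-1, 0, 0, -0.1, -0.08]])

```text
clock: 6.65
tcp_pos: [0.5732, 0.0276, 0.0576]
orientation: [1.0, 1.331, -1.01]
contact_force: [0.2, 0.1, 1.4]
grip_width: 0.0002
```

```bash
cat > look.py <<'E'
import sys
from h import *
k=sys.argv[1]
o=r.get_obs(); M=Ro.from_rotvec(o["orientation"]).as_matrix()
print(o["clock"],o["tcp_pos"].round(4),"jaw yaw",np.degrees(np.arctan2(M[1,2],M[0,2])).round(1),"Fz",o["contact_force"].round(1))
f=r.grab_frame("wrist"); cv2.imwrite(f"pics/wrist{k}.png",f["pixels"])
for c,n,u,v,Z in blobs(f,(0,560,0,420),SP,200): print(c,n,round(u),round(v),wrist_at(f,o,u,v,Z).round(4))
for q in r.outline_of(f,"foot_0")[:4]:
    v,u=np.nonzero(q["mask"]); print("foot",round(q["conf"],2),len(u),u.mean().round(),v.mean().round(),wrist_at(f,o,u.mean(),v.mean(),.015).round(4))
for n in ["side","top"]:
    f=r.grab_frame(n); a=f["pixels"]
    cv2.imwrite(f"pics/{n}{k}.png",cv2.resize(a[130:280,200:400],None,fx=4,fy=4,interpolation=cv2.INTER_CUBIC))
    for q in r.outline_of(f,"foot_0")[:3]:
        v,u=np.nonzero(q["mask"]); print(n,"foot",round(q["conf"],2),len(u),u.mean().round(),v.mean().round(),at_height(f,u.mean(),v.mean(),.015).round(4))
E
python3 look.py 3
```

```text
6.65 [0.5732 0.0276 0.0576] jaw yaw -74.3 Fz [0.2 0.1 1.4]
blue 5269 438 228 [ 0.6087 -0.0746  0.008 ]
yellow 6912 234 229 [0.5729 0.0539 0.008 ]
red 709 536 389 [ 0.5403 -0.172   0.09  ]
foot 0.86 1625 345.0 235.0 [ 0.5906 -0.0108  0.015 ]
foot 0.49 26 342.0 310.0 [ 0.537  -0.0297  0.015 ]
foot 0.41 1238 531.0 390.0 [ 0.4547 -0.3257  0.015 ]
foot 0.25 31290 337.0 223.0 [ 0.5962 -0.0038  0.015 ]
side foot 0.53 94 302.0 234.0 [ 0.5885 -0.0149  0.015 ]
top foot 0.47 69 310.0 198.0 [ 0.5471 -0.0241  0.015 ]
```

View pics/wrist3.png

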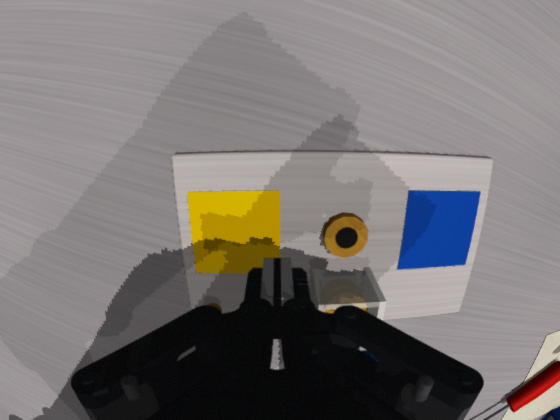

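View pics/side3.png

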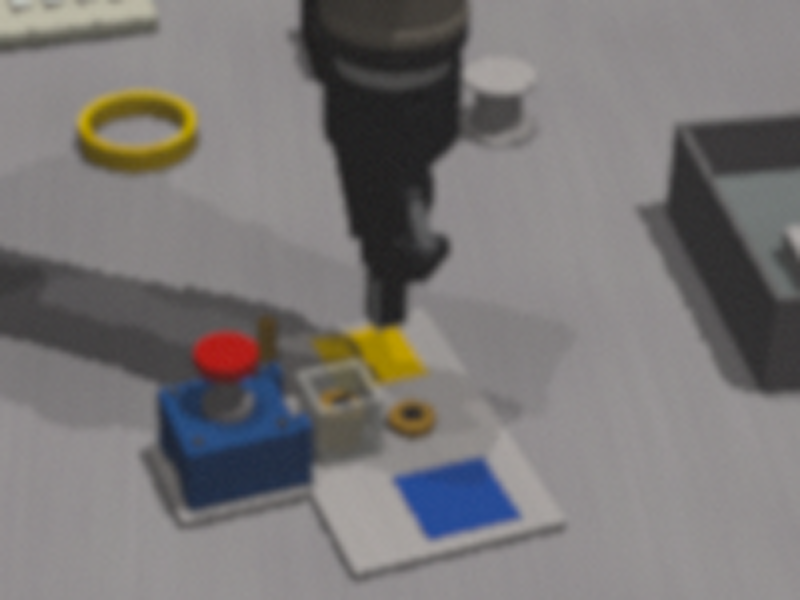

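Foot at px (345,235), roughly (0.589, -0.011); the fingers are beside it on the yellow side, with a clear gap. Lowering next.

Emit:
play_rows(plan=[[-1, 0.002, 0, -0.02, 0], [-1, 0.002, 0, -0.036, 0], [-1, 0.002, 0, -0.038, 0], [-1, 0.002, 0, -0.038, 0], [-1, 0.002, 0, -0.038, 0]])

```text
clock: 7.45
tcp_pos: [0.5786, 0.0277, 0.0239]
orientation: [1.005, 1.326, -1.004]
contact_force: [0.2, -0.3, -0.6]
grip_width: 0.0
```

```bash
python3 look.py 4
```

```text
7.45 [0.5786 0.0277 0.0239] jaw yaw -74.3 Fz [ 0.2 -0.3 -0.6]
blue 6209 457 258 [ 0.6092 -0.0737  0.008 ]
yellow 7569 219 258 [0.5754 0.0571 0.008 ]
red 330 548 411 [ 0.5636 -0.1338  0.09  ]
foot 0.74 2162 353.0 270.0 [ 0.5912 -0.0103  0.015 ]
side foot 0.47 98 303.0 234.0 [ 0.5887 -0.0155  0.015 ]
```

View pics/side4.png

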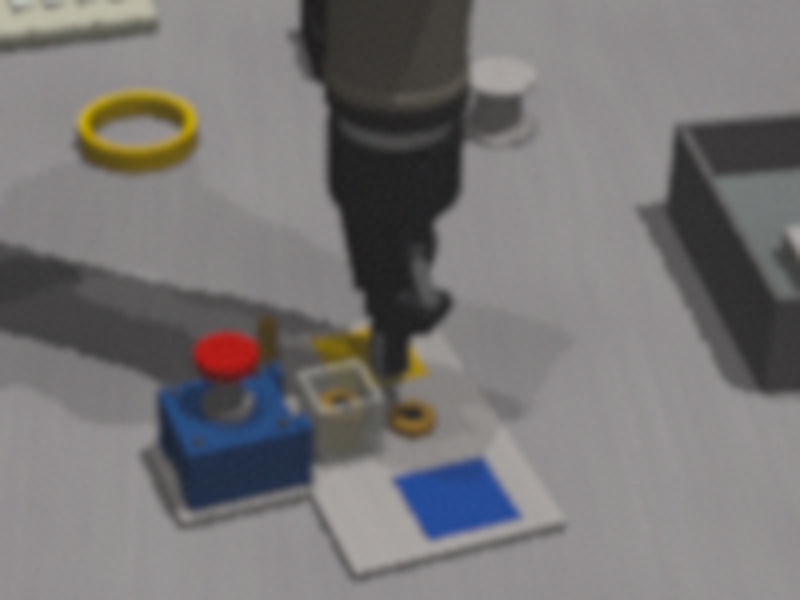

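View pics/wrist4.png

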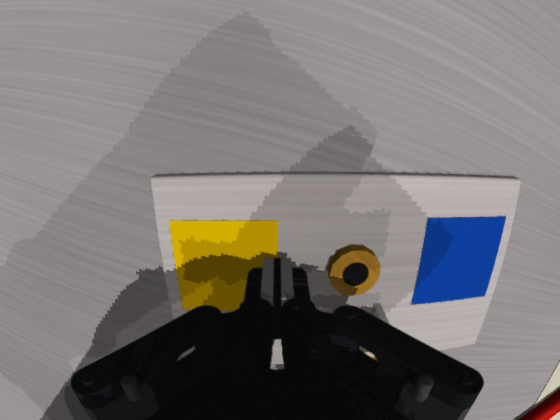

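Emit:
play_rows(plan=[[-1, 0, 0, -0.0035, 0], [-1, 0, 0, -0.0035, 0], [-1, 0.0022, -0.0077, -0.0035, 0], [-1, 0.0044, -0.0154, -0.0035, 0], [-1, 0.0066, -0.0231, -0.0035, 0], [-1, 0.0088, -0.0308, -0.0035, 0], [-1, 0.011, -0.0384, -0.0035, 0], [-1, 0.0132, -0.0461, -0.0035, 0], [-1, 0.0144, -0.05, -0.0035, 0], [-1, 0.0144, -0.05, -0.0035, 0]])

```text
clock: 8.75
tcp_pos: [0.5928, -0.0231, 0.0199]
orientation: [1.005, 1.326, -1.005]
contact_force: [0.3, 0.5, -0.4]
grip_width: -0.0001
```

```bash
python3 look.py 5
```

```text
8.75 [ 0.5928 -0.0231  0.0199] jaw yaw -74.3 Fz [ 0.3  0.5 -0.4]
blue 7932 382 263 [ 0.6116 -0.0765  0.008 ]
yellow 7638 135 265 [0.5734 0.0509 0.008 ]
red 330 539 412 [ 0.5842 -0.1635  0.09  ]
side foot 0.42 109 308.0 243.0 [ 0.5987 -0.0464  0.015 ]
top foot 0.71 301 421.0 137.0 [ 0.6953 -0.3137  0.015 ]
```

View pics/wrist5.png

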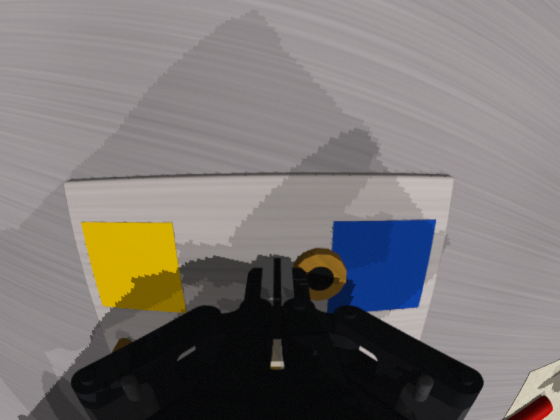

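View pics/side5.png

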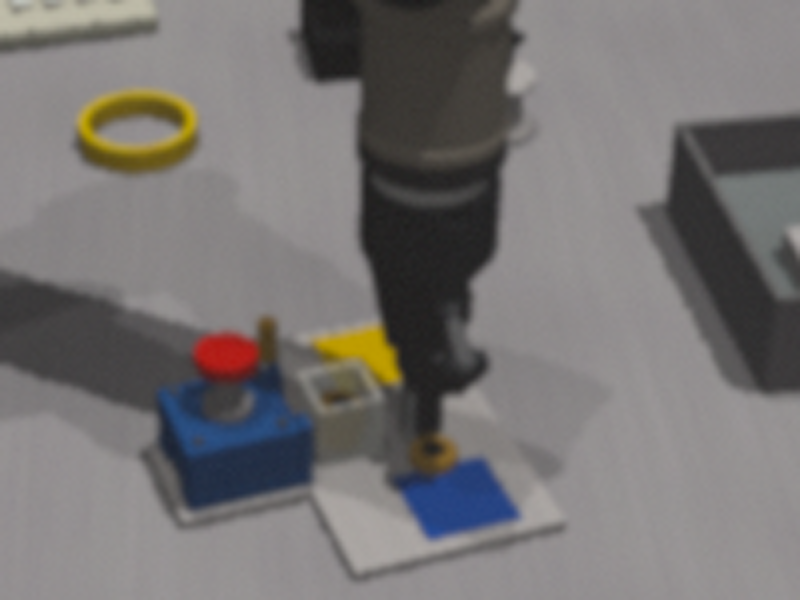

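The foot is pushed along and now sits at about px (321,273) in the wrist view; the blue patch is centred near (384,265).

Run:
```python
from h import *
o=r.get_obs(); f=r.grab_frame("wrist")
ex=np.array([.961,.276,0]);ey=np.array([-.276,.961,0])
foot=wrist_at(f,o,321,273,.015)
hsv=cv2.cvtColor(f["pixels"],cv2.COLOR_BGR2HSV); m=cv2.inRange(hsv,SP[0][1],SP[0][2])
# patch corners by hand
cs=[wrist_at(f,o,u,v,.008) for u,v in [(333,221),(435,220),(419,307),(328,311)]]
pc=np.mean(cs,0); print(np.round(cs,4)); print(foot.round(4),pc.round(4),"foot in patch",ex@(foot-pc),ey@(foot-pc)); print("tool to foot",ex@(foot-o["tcp_pos"]),ey@(foot-o["tcp_pos"]))
```

```text
[[ 0.6267 -0.0411  0.008 ]
 [ 0.6418 -0.0942  0.008 ]
 [ 0.5889 -0.111   0.008 ]
 [ 0.5751 -0.0571  0.008 ]]
[ 0.6013 -0.0427  0.015 ] [ 0.6081 -0.0759  0.008 ] foot in patch 0.002647116671556245 0.033762079662419946
tool to foot 0.00258346043395401 -0.022704468762410897
```

Emit:
play_rows(plan=[[-1, 0.0019, -0.0067, 0, 0], [-1, 0.0038, -0.0134, 0, 0], [-1, 0.0057, -0.02, 0, 0], [-1, 0.0076, -0.0265, 0, 0], [-1, 0.0087, -0.0303, 0, 0], [-1, 0.0092, -0.032, 0, 0], [-1, 0.0092, -0.032, 0, 0], [-1, 0.0092, -0.032, 0, 0]])

```text
clock: 9.9
tcp_pos: [0.6018, -0.0539, 0.0197]
orientation: [1.004, 1.327, -1.004]
contact_force: [-0.4, -0.5, -0.6]
grip_width: 0.0002
```

```bash
python3 look.py 6
```

```text
9.9 [ 0.6018 -0.0539  0.0197] jaw yaw -74.2 Fz [-0.4 -0.5 -0.6]
blue 5360 332 253 [ 0.6194 -0.079   0.008 ]
yellow 6158 89 263 [0.5733 0.05   0.008 ]
foot 0.96 1867 323.0 273.0 [ 0.6106 -0.0761  0.015 ]
side foot 0.68 74 313.0 252.0 [ 0.6066 -0.0789  0.015 ]
```

View pics/wrist6.png

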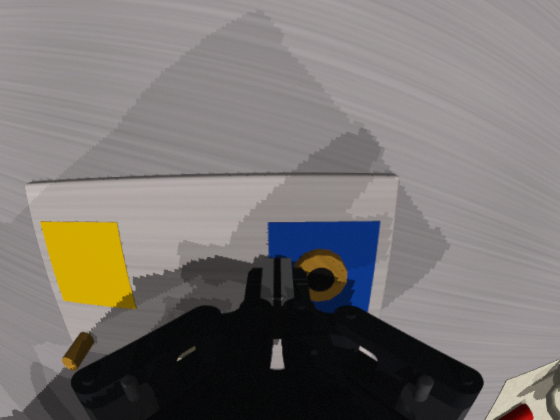

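The foot is at px (323,273), near the patch centre. Backing off sideways, then raising.

Emit:
play_rows(plan=[[-1, -0.0028, 0.0096, 0, 0], [-1, -0.0055, 0.0192, 0, 0], [-1, -0.0083, 0.0288, 0, 0], [-1, -0.0083, 0.0288, 0.02, 0], [-1, -0.0083, 0.0288, 0.06, 0], [-1, -0.0083, 0.0288, 0.1, 0], [-1, -0.0083, 0.0288, 0.14, 0], [-1, -0.0083, 0.0288, 0.18, 0], [-1, -0.0083, 0.0288, 0.18, 0], [-1, -0.0083, 0.0288, 0.18, 0]])

```text
clock: 11.2
tcp_pos: [0.5938, -0.0241, 0.2004]
orientation: [1.005, 1.327, -1.002]
contact_force: [0.8, 1.2, -1.1]
grip_width: -0.0003
```

```bash
python3 look.py 7
```

```text
11.2 [ 0.5938 -0.0241  0.2004] jaw yaw -74.2 Fz [ 0.8  1.2 -1.1]
blue 621 531 32 [ 0.8709 -0.2697  0.008 ]
blue 2061 329 182 [ 0.609 -0.077  0.008]
blue 237 241 288 [ 0.4591 -0.0191  0.008 ]
blue 873 524 390 [ 0.3116 -0.6612  0.008 ]
yellow 706 503 60 [ 0.8125 -0.2352  0.008 ]
yellow 2562 201 184 [0.5707 0.0521 0.008 ]
yellow 1043 18 233 [0.4305 0.3094 0.008 ]
red 703 459 332 [ 0.5084 -0.2601  0.09  ]
foot 0.8 466 264.0 233.0 [ 0.5385 -0.0261  0.015 ]
foot 0.6 574 327.0 185.0 [ 0.6076 -0.0747  0.015 ]
side foot 0.53 216 326.0 157.0 [0.6873 0.3255 0.015 ]
```

View pics/wrist7.png

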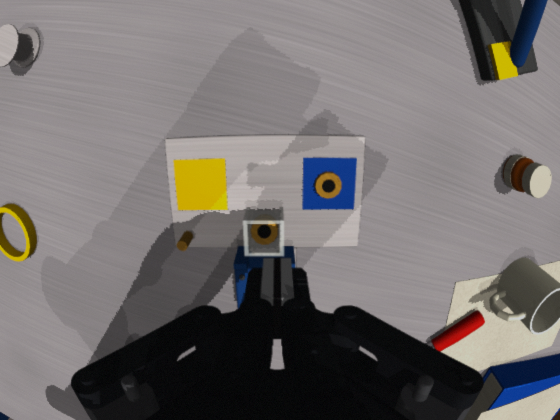

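View pics/side7.png

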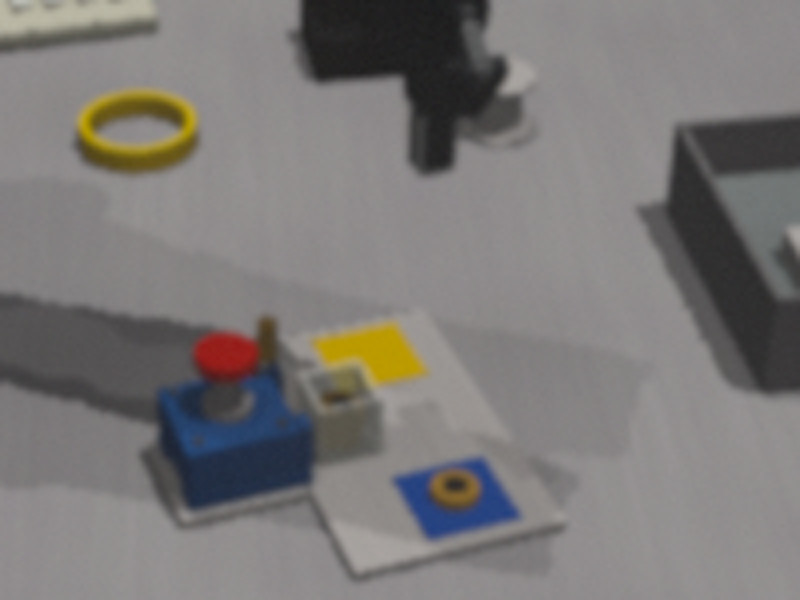

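The wrist view shows the foot at px (328,186), almost at the centre of the blue patch (329,183) with blue on all sides. The side view agrees: the foot is flat, the plunger is up and the remaining feet are in the magazine. The arm is clear, so I'm handing in.

Run:
```python
from bench import r
print(r.hand_in())
```

```text
the job is handed in; nothing more can be done
None
```

I pressed the plunger once to its hard stop (about 24 mm of travel, 27 N reading at the stop) and let it spring back, which ejected one foot. I then pushed that foot along the deck with the shut fingertips onto the blue patch, backed off, raised the arm, and handed in at about 11 s on the robot's clock.

- **Foot:** the last wrist and side pictures show it lying flat on the blue patch, about 2–3 mm from the centre, with blue visible all round.
- **Dispenser:** the plunger is up and no second foot is out. The pictures show feet still in the magazine, but I did not count the three.
- **Bystanders:** the standoff and the other objects in view looked undisturbed. I did not measure their positions.
- **Disagreements:** the side and top cameras differed by a few mm in y, for example 7 mm on the plunger, so I relied on the top and wrist views. In the last check the foot detector's only side-view report and its best wrist-view report were not the ejected foot. I confirmed the foot's position by eye and from the second wrist detection.

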